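# Move the sample vessels on one station

### The arm

A 6-joint arm with a two-finger parallel gripper is mounted at the origin on the work surface. World frame = base frame: x ahead of the robot, y to its left, z up, the work surface at z = 0. Lengths are in m, angles in degrees, forces in N, time in s.
With the tool pointing down it reaches from about 0.375 to 0.9 m from the base axis. Payload 3.1 kg.
Tool frame: the origin (TCP) lies at the very end of the fingers, on their centre line; the grasp point (between the pads) lies 19 mm behind it; z points along the fingers, y is the line along which they close (so a half turn about z gives the same grasp; the last joint's range is limited). The gripper opens to 87 mm and grips with 3 to 60 N. Pads are 19 mm wide; open, the fingers measure 117 mm over their backs; the gripper's body (75 mm by 190 mm) begins 51 mm behind the grasp point.
Start: joints at [62.997, 30.224, 82.088, -0, 67.689, -10.227], TCP at [0.18, 0.598, 0.223] pointing down, gripper open.
Joint ranges: [-176.69, 176.69], [-43.24, 126.21], [12.49, 139.97], [-82, 262], [0, 151.66], [-163.58, 163.58]. Speed limits (degrees/s): [159.86, 159.86, 180, 180, 180, 180].

### API

Orientations are given as a 3x3 rotation matrix whose columns are the frame's x, y, z axes.
In Python, from rig import bot, imaging gives the robot as it stands.
- The arm moves only by the tool drive_tool, never from a script. Its argument "deltas" is text: rows parted by semicolons, each of 5 numbers parted by spaces: the finger opening in mm, from 0 to 87, then the shift along the world's x, y, z in mm, then the turn about the world's z in rad. In form: jaw dx dy dz twist; .... A call has 1 to 12 rows; each row is the pose to reach, as a shift and turn from the pose commanded when the call began; what a row does not reach only later rows make up. A row lasts 1/10 s, in which the tool goes at most 50 mm and 8.59 degrees, less where a joint would pass 70% of its speed; a pose out of reach is approached as far as the arm can. A call with a gripper value outside its range is refused whole. The fingers move at their own pace and stop on an object; the grip force is fixed at half the most. Time passes only in rows, so rows that repeat a pose let the fingers close. It gives the time, the measured TCP pose, the force, the opening and the grip force at its end, in the units of the state.
- bot.read_state(): the state, without advancing time (a new reading comes with each control period).
- imaging.capture(name): name is "scene" or "top" or "wrist"; returns the picture (384x512x3 uint8, red, green, blue); there is no depth.
- imaging.camera_model(name): a dict with "fx", "fy", "cx", "cy" (pixels), "T" (4x4, takes a point from camera to world coordinates). Camera axes: x right, y down, z forward; pixel columns grow to the right and rows downward; lengths in m; the calibration is good to about 2 mm. A picture is of the moment at which its call begins: read the wrist's pose just before it. camera_model takes no time and is no camera call; for the wrist camera it gives the pose at the moment of the call.
- bot.hand_in(): hands the job in; it is judged then, once.
The state is a dict: "time_s": time; "joint_positions": joint angles; "qvel": joint speeds; "tau": joint torques, N m; "position": TCP position; "tcp_rot": TCP orientation; "force": force on the tool from outside, world axes, zero at the start; "moment": the same for the moment, N m; "opening": opening from 0.0 (shut) to 1.0 (fully open); "grasp_force": force on a finger pad.
Only numpy, scipy, OpenCV 4.12 (cv2) and the standard library are available. Lean on these libraries where they do the work, as an engineer would, in place of code of your own. Each camera call takes 0.05 s, during which the arm holds its last target. There are 200 camera calls.

### The job

Move the three vessels on for the next round: the conical flask from the balance to the magnetic stirrer, the amber bottle from the stirrer to the round cork mat, and the porcelain jar from the cork mat to the balance. Each place holds only one vessel, so first park one of them on the empty square grey mat, let go of it there, and bring it on once its new place is free. Set each down gently, upright and centred on its new place, and do not disturb the beaker, the Petri dish or the marker pen.

Things in the scene. Friction and masses are not known exactly. Their poses are not given: they have to be found in the camera images.
- flask_center (a point): Conical glass flask with a black rubber stopper, 120 mm tall in all, loose, 0.12 kg; starts on the balance. Point: on its axis, half-way up, 60 mm above the underside. Foot 68 mm across; straight neck 27 mm in diameter from 14 to 42 mm above the point (grasp it 30 mm above), then a rim 32 mm across to 46 mm and the stopper, 24 mm across, to 60 mm. Round about its z axis, which points up.
- bottle_center (a point): Slender amber glass bottle with a black cap, 92 mm tall, loose, about 0.13 kg; at the start it stands on the magnetic stirrer. Point: on its axis, half-way up (46 mm above its underside). Straight body 42 mm in diameter up to 18 mm above this point, then a shoulder and a cap 28 mm across, up to 46 mm above it. Round about its z axis, which points up.
- jar_center (a point): Squat white porcelain jar with a fixed lid, 52 mm in diameter and 56 mm tall, straight-sided, loose, about 0.15 kg; at the start it stands on the cork mat. The point lies on its axis, half-way up (28 mm above its underside). Round about its z axis, which points up.
- stirrer_top (a point): Magnetic stirrer, fixed: a white square box 130 x 130 mm with a round aluminium plate 110 mm across on top and a black knob on its front. The point is the centre of the plate's upper face, 34 mm above the bench; z up, x away from the knob.
- balance_top (a point): Compact balance, fixed: a grey box 130 mm wide and 175 mm deep with a square steel pan 100 x 100 mm and a small display in front of the pan. The point is the centre of the pan's upper face, 34 mm above the bench; z up, x from the display to the pan.
- cork_top (a point): Round cork mat, fixed, 116 mm across, 10 mm thick. The point is the centre of its upper face, 10 mm above the bench; z up.
- grey_mat_top (a point): Square grey heatproof mat, fixed, 110 x 110 mm, 8 mm thick, empty at the start: the parking place. The point is the centre of its upper face, 8 mm above the bench; z up.
- beaker: Bystander: small open glass beaker, 52 mm across, 60 mm tall, loose, on the far side of the work. Origin at the centre of its underside.
- petri: Bystander: closed Petri dish, 94 mm across, 15 mm tall, loose, on the far left of the work. Origin at the centre of its underside.
- pen: Bystander: yellow marker pen with a black cap, 125 mm long, 14 mm thick, lying loose on the far right of the work. Origin at the middle of its underside, x along the pen.
Mind the look-alikes: they are no part of the job. What is shaped like the part that bears balance_top but red is not meant.

How it is judged (in metres and radians):
On the way:
1. one of the three vessels stands upright on the grey mat, let go (((horizontal distance between flask_center and grey_mat_top below 0.05 m and z of flask_center in the frame of grey_mat_top between 0.056 and 0.064 m and angle between flask_center's own z axis and vertical below 0.1 rad and contact force between flask and the fingers below 0.1 N) or (horizontal distance between bottle_center and grey_mat_top below 0.05 m and z of bottle_center in the frame of grey_mat_top between 0.042 and 0.05 m and angle between bottle_center's own z axis and vertical below 0.1 rad and contact force between bottle and the fingers below 0.1 N) or (horizontal distance between jar_center and grey_mat_top below 0.05 m and z of jar_center in the frame of grey_mat_top between 0.024 and 0.032 m and angle between jar_center's own z axis and vertical below 0.1 rad and contact force between jar and the fingers below 0.1 N))), for 0.2 s.
At the end, for the whole second after the job is handed in: The flask stands on the stirrer, the bottle on the cork mat and the jar on the balance, each within 15 mm of the centre of its place, resting on its upper face (height within 4 mm), upright within 0.1 rad, and at rest (under 0.02 m/s) (horizontal distance between flask_center and stirrer_top below 0.015 m and z of flask_center in the frame of stirrer_top between 0.056 and 0.064 m and angle between each of flask_center, bottle_center, jar_center's own z axis and vertical below 0.1 rad and linear speed of each of flask, bottle, jar below 0.02 m/s and horizontal distance between bottle_center and cork_top below 0.015 m and z of bottle_center in the frame of cork_top between 0.042 and 0.05 m and horizontal distance between jar_center and balance_top below 0.015 m and z of jar_center in the frame of balance_top between 0.024 and 0.032 m); the robot touches nothing.
It fails at once if a vessel is tipped over (beyond 0.6 rad) (angle between any of flask_center, bottle_center, jar_center's own z axis and vertical above 0.6 rad).
It fails at once if a vessel is let fall (it moves faster than 0.5 m/s while no finger touches it, as after a drop of 13 mm) ((linear speed of flask above 0.5 m/s and contact force between flask and the fingers below 0.1 N) or (linear speed of bottle above 0.5 m/s and contact force between bottle and the fingers below 0.1 N) or (linear speed of jar above 0.5 m/s and contact force between jar and the fingers below 0.1 N)).
It fails at once if the beaker, the Petri dish or the marker pen is pushed more than 20 mm or tipped (distance of any of beaker, petri, pen from where it was at the start of the episode above 0.02 m or angle between any of beaker, petri, pen's own z axis and vertical above 0.5 rad).
It also fails if it takes over 104 s, if anything falls off the work surface, if the arm or the gripper's body presses on something with over 40 N, if the wrist force passes 120 N, or if a joint passes its speed limit or range.

## Working session

There is one attempt and no reset: what is moved stays moved. The work goes in short steps, Python scripts to look and compute and a tool call to move; the robot and the scene stay as the last step left them, time stands still between calls to the robot, and variables do not carry over. Pictures are saved under pics/ and viewed, at most 14 in all, crops included, and the job is handed in when it is done.

Besides the shell and the picture viewer there is one more tool, called after "Call:" as a command line: name --argument value ..., lists and objects as JSON in quotes. drive_tool: Moves the arm, as the interface text tells. Its arguments: {"type":"object","properties":{"deltas":{"type":"string"}},"required":["deltas"]}

```bash
mkdir -p pics
cat > h.py <<'E'
from rig import bot, imaging
import numpy as np, cv2
def snap(n,f,crop=None,s=1):
    im=imaging.capture(n)
    if crop: x0,y0,x1,y1=crop; im=im[y0:y1,x0:x1]
    im=cv2.resize(im,None,fx=s,fy=s,interpolation=cv2.INTER_CUBIC)
    cv2.imwrite('pics/'+f,im[:,:,::-1])
def world(n,u,v,z,m=None):
    m=m or imaging.camera_model(n);T=m['T']
    d=T[:3,:3]@np.array([(u-m['cx'])/m['fx'],(v-m['cy'])/m['fy'],1]);o=T[:3,3]
    return o+d*(z-o[2])/d[2]
E
python3 - <<'E'
from h import *
snap('top','top1.png',s=1.5);snap('scene','sc1.png',s=1.5)
for n in('top','scene'):
    m=imaging.camera_model(n);print(n,m['fx'],m['T'].round(3).tolist())
s=bot.read_state();print(s['time_s'],s['tcp_rot'],s['position'])
E
```

```text
top 379.79480069161247 [[-0.006, -0.988, 0.157, 0.385], [-1.0, 0.009, 0.023, -0.023], [-0.024, -0.157, -0.987, 1.069], [0.0, 0.0, 0.0, 1.0]]
scene 458.65417456419004 [[0.795, 0.422, -0.437, 1.082], [0.607, -0.552, 0.571, -0.755], [-0.0, -0.719, -0.695, 0.995], [0.0, 0.0, 0.0, 1.0]]
0.1 [[-9.57436734e-01  2.88641908e-01 -8.65963471e-04]
 [ 2.88643001e-01  9.57435324e-01 -1.67888729e-03]
 [ 3.44506787e-04 -1.85738266e-03 -9.99998216e-01]] [0.18007895 0.59782966 0.22168117]
```

View pics/top1.png

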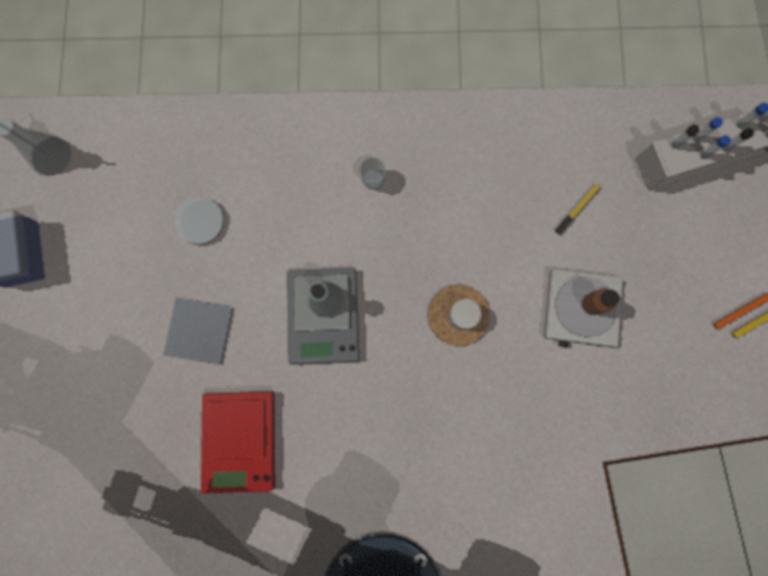

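View pics/sc1.png

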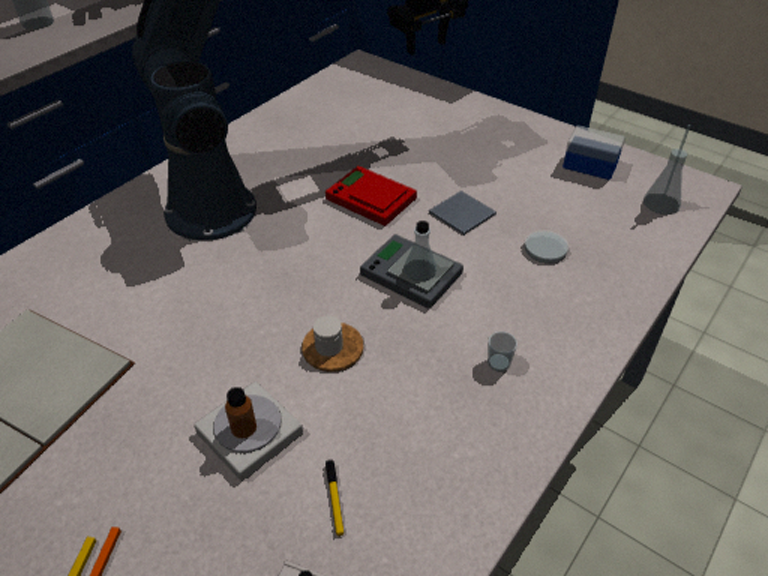

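The top picture shows, in 1.5x pixels, the grey mat at (198,330), balance pan at (323,303) with the stopper at (319,290), cork at (459,315) with the jar at (466,313), and stirrer at (587,306) with the cap at (609,298). The red balance is a decoy. Next I'll take enlarged crops.

Run:
```python
from h import *
im=imaging.capture('top')[:,:,::-1]
for f,(x0,y0,x1,y1) in {'c1.png':(105,170,245,250),'c2.png':(280,170,420,240)}.items():
    cv2.imwrite('pics/'+f,cv2.resize(im[y0:y1,x0:x1],None,fx=5.5,fy=5.5,interpolation=cv2.INTER_CUBIC))
```

```text
(no output)
```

View pics/c1.png

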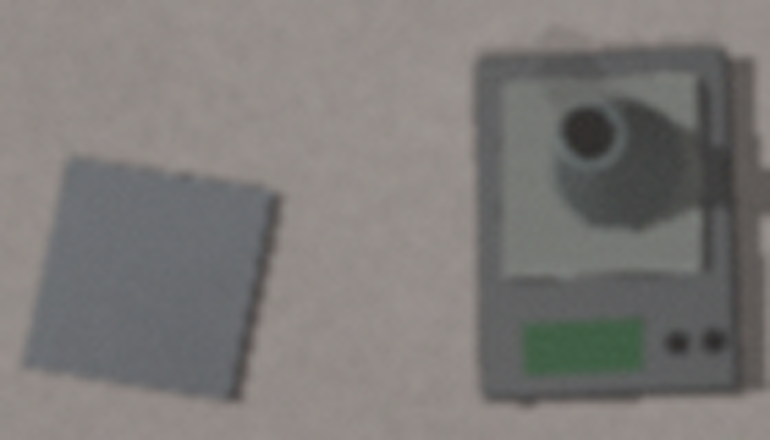

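View pics/c2.png

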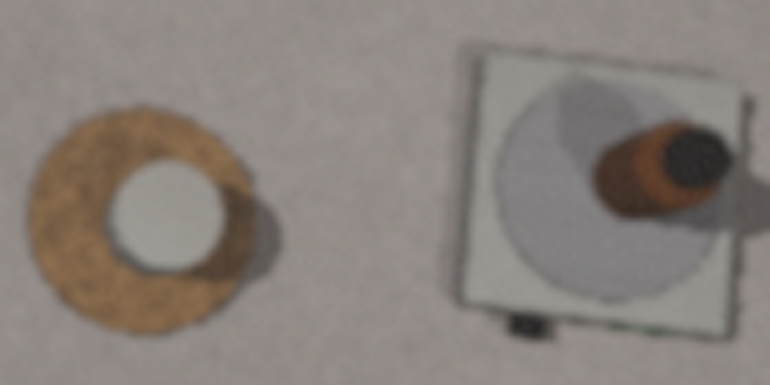

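Crop 1 shows the mat centre at (152,278), pan centre at (601,175) and stopper at (588,131). Crop 2 shows the cork at (141,220), jar lid at (167,215), plate at (610,188) and cap at (698,157).

Run:
```python
from h import *
P=lambda ox,x,y,z: world('top',ox+(x+.5)/5.5-.5,170+(y+.5)/5.5-.5,z)
for n,a in dict(mat=(105,152,278,.008),m1=(105,67,157,.008),m2=(105,280,190,.008),pan=(105,601,175,.034),p1=(105,500,80,.034),p2=(105,698,73,.034),stop=(105,588,131,.154),
 cork=(280,141,220,.01),corkL=(280,28,220,.01),corkR=(280,255,220,.01),jar=(280,167,215,.066),jL=(280,109,215,.066),jR=(280,226,215,.066),plate=(280,610,188,.034),pL=(280,497,188,.034),pR=(280,725,188,.034),cap=(280,698,157,.126)).items():
    p=P(*a);print(n,p.round(4),np.hypot(*p[:2]).round(3))
```

```text
mat [0.4678 0.3421 0.008 ] 0.58
m1 [0.5307 0.3891 0.008 ] 0.658
m2 [0.5126 0.2777 0.008 ] 0.583
pan [0.5156 0.1088 0.034 ] 0.527
p1 [0.5644 0.1605 0.034 ] 0.587
p2 [0.567  0.0604 0.034 ] 0.57
stop [0.5202 0.0995 0.154 ] 0.53
cork [ 0.4934 -0.1441  0.01  ] 0.514
corkL [ 0.4939 -0.0869  0.01  ] 0.501
corkR [ 0.4929 -0.2017  0.01  ] 0.533
jar [ 0.49   -0.1502  0.066 ] 0.512
jL [ 0.4902 -0.1224  0.066 ] 0.505
jR [ 0.4897 -0.1785  0.066 ] 0.521
plate [ 0.5049 -0.3731  0.034 ] 0.628
pL [ 0.5054 -0.3176  0.034 ] 0.597
pR [ 0.5044 -0.4294  0.034 ] 0.662
cap [ 0.508  -0.3822  0.126 ] 0.636
```

Call:
drive_tool --deltas "87 40 -60 0 0;87 85 -125 0 0;87 128 -187 0 0;87 170 -249 0 0;87 200 -293 0 0;87 230 -337 0 0;87 260 -381 0 0;87 290 -425 0 0;87 315 -461 0 0;87 332 -487 0 0;87 340 -498 0 0;87 340 -498 0 0"

```text
time_s: 1.35
position: [0.5194, 0.101, 0.2224]
tcp_rot: [[-0.957, 0.289, -0.0], [0.289, 0.957, 0.0], [0.0, 0.0, -1.0]]
force: [1.3, 0.3, 0.1]
opening: 0.995
grasp_force: 0.0
```

Run:
```python
from h import *
s=bot.read_state();print(s['position'],s['tcp_rot'].tolist() if hasattr(s['tcp_rot'],'tolist') else s['tcp_rot'],s['joint_positions'])
snap('wrist','w1.png',s=1.4);print(imaging.camera_model('wrist')['T'].round(3))
```

```text
[0.51935293 0.10097201 0.22244959] [[-0.9573327887756514, 0.2889876491987976, -0.0002648501211554865], [0.28898758838957794, 0.9573328122978598, 0.00024546821896694347], [0.0003244869948754752, 0.00015845637682200642, -0.9999999347998813]] [-1.11658539e+00  2.28657344e+01  9.58136889e+01  1.56885817e-02
  6.13360236e+01 -7.43267561e+01]
[[ 0.293  0.916  0.273  0.452]
 [ 0.956 -0.28  -0.085  0.117]
 [-0.001  0.286 -0.958  0.384]
 [ 0.     0.     0.     1.   ]]
```

View pics/w1.png

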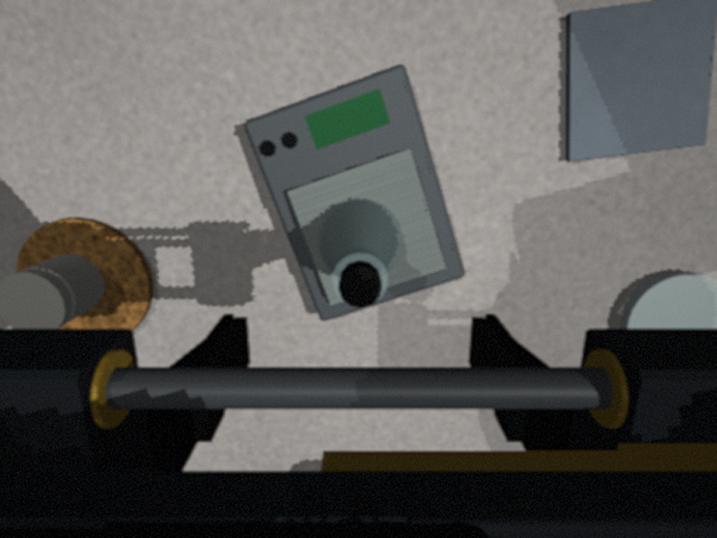

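The wrist view shows the stopper top at (360,284) and pan corners at (287,190) and (446,268), giving a pan centre of about (366,229).

Run:
```python
from h import *
for a in [(360,284,.154),(366,229,.034),(287,190,.034),(412,150,.034)]: print(world('wrist',a[0]/1.4,a[1]/1.4,a[2]).round(4))
```

```text
[0.5268 0.0945 0.154 ]
[0.5229 0.1008 0.034 ]
[0.4757 0.0512 0.034 ]
[0.4751 0.1514 0.034 ]
```

Run:
```python
from h import *
for n,a in dict(stop=(423,227,.154),mat=(462,212,.008),jar=(327.5,327,.066),cap=(236,394,.126),plate=(248,422.5,.034),cork=(332.5,346,.01)).items(): print(n,world('scene',a[0]/1.5,a[1]/1.5,a[2]).round(4))
# robot base flange in top view: sanity
m=imaging.camera_model('top');T=np.linalg.inv(m['T'])
snap('scene','sc2.png',(230,90,330,165),7)
p=imaging.camera_model('scene');
for q in [(.5194,.101,.2224)]:
    c=np.linalg.inv(p['T'])@np.r_[q,1];print((p['fx']*c[0]/c[2]+p['cx']-230)*7,(p['fy']*c[1]/c[2]+p['cy']-90)*7)
    c=T@np.r_[q,1];print((m['fx']*c[0]/c[2]+m['cx']-170)*7,(m['fy']*c[1]/c[2]+m['cy']-160)*7)
```

```text
stop [0.5272 0.0951 0.154 ]
mat [0.4712 0.3409 0.008 ]
jar [ 0.4939 -0.1528  0.066 ]
cap [ 0.5102 -0.3835  0.126 ]
plate [ 0.5076 -0.3726  0.034 ]
cork [ 0.4971 -0.147   0.01  ]
363.40474603699465 280.9129407542051
258.13727954617696 205.69377625360355
```

View pics/sc2.png

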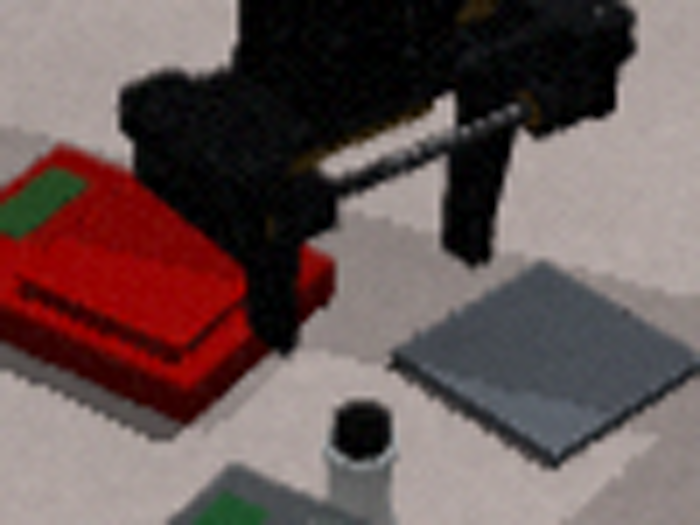

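The scene and top cameras agree within about 5 mm (fingertips in the crop at about (275,345) and (475,258)), so I'll use their averages. Grasping the flask.

Call:
drive_tool --deltas "87 4 -3 -30 0;87 4 -3 -65 0;87 4 -3 -95 0;87 4 -3 -110 0;87 4 -3 -115 0;87 4 -3 -115 0;20 4 -3 -115 0;20 4 -3 -115 0;20 4 -3 -115 0;20 4 -3 -115 0;20 4 -3 -115 0;20 4 -3 -115 0"

```text
time_s: 2.65
position: [0.5227, 0.0999, 0.1077]
tcp_rot: [[-0.957, 0.289, 0.0], [0.289, 0.957, 0.0], [-0.0, 0.0, -1.0]]
force: [-1.2, 0.4, 0.2]
opening: 0.539
grasp_force: 0.0
```

Call:
drive_tool --deltas "20 0 0 0 0;20 0 0 0 0;20 0 0 0 0;20 0 0 0 0;20 0 0 0 0;20 0 0 0 0"

```text
time_s: 3.25
position: [0.5225, 0.0999, 0.1074]
tcp_rot: [[-0.957, 0.289, -0.001], [0.289, 0.957, 0.0], [0.0, -0.0, -1.0]]
force: [0.4, 0.4, -1.0]
opening: 0.322
grasp_force: 35.6
```

Run:
```python
from h import *
for i in range(3): s=bot.read_state();print(s['position'],s['force'],s['moment'])
a=imaging.capture('scene');b=imaging.capture('wrist')
a=cv2.resize(a[110:190,200:320],None,fx=5,fy=5,interpolation=cv2.INTER_CUBIC)
cv2.imwrite('pics/g1.png',a[:,:,::-1])
```

```text
[0.52247137 0.09987608 0.10736732] [ 0.36264531  0.39955475 -0.97446117] [0.0633447  0.05276905 0.02220579]
[0.52247137 0.09987608 0.10736732] [ 0.36264531  0.39955475 -0.97446117] [0.0633447  0.05276905 0.02220579]
[0.52247137 0.09987608 0.10736732] [ 0.36264531  0.39955475 -0.97446117] [0.0633447  0.05276905 0.02220579]
```

View pics/g1.png

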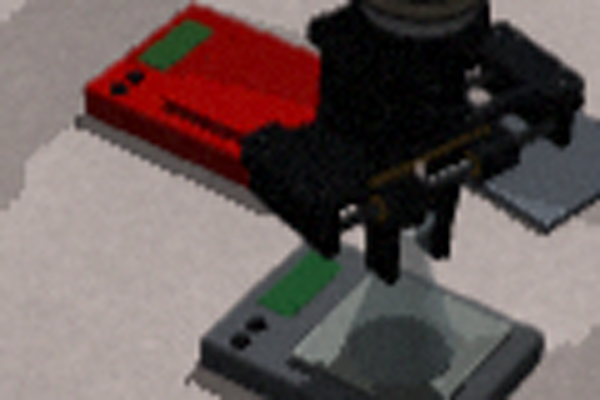

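Gripped at the neck (opening 28 mm). Carrying it to the grey mat.

Call:
drive_tool --deltas "20 0 0 10 0;20 0 0 30 0;20 0 0 50 0;20 -5 22 50 0;20 -11 50 50 0;20 -18 82 50 0;20 -25 114 50 0;20 -32 146 50 0;20 -39 178 50 0;20 -45 206 50 0;20 -50 228 50 0;20 -53 242 50 0"

```text
time_s: 4.55
position: [0.4691, 0.3436, 0.1582]
tcp_rot: [[-0.958, 0.287, 0.001], [0.287, 0.958, 0.001], [-0.0, 0.001, -1.0]]
force: [-1.0, -0.3, -1.7]
opening: 0.318
grasp_force: 35.5
```

Call:
drive_tool --deltas "20 0 0 0 0;20 0 0 -20 0;20 0 0 -40 0;20 0 0 -55 0;20 0 0 -65 0;20 0 0 -70 0;20 0 0 -73 0;20 0 0 -75 0;20 0 0 -75 0"

```text
time_s: 5.45
position: [0.4699, 0.3419, 0.0829]
tcp_rot: [[-0.957, 0.289, 0.001], [0.289, 0.957, 0.0], [-0.001, 0.0, -1.0]]
force: [1.1, -0.5, -1.0]
opening: 0.316
grasp_force: 35.6
```

Call:
drive_tool --deltas "20 0 0 -1 0;20 0 0 -2 0;20 0 0 -2 0;35 0 0 -2 0;45 0 0 -2 0;60 0 0 -2 0;60 0 0 -2 0;60 0 0 -2 0"

```text
time_s: 6.25
position: [0.4695, 0.3418, 0.0804]
tcp_rot: [[-0.957, 0.289, -0.0], [0.289, 0.957, -0.0], [0.0, -0.0, -1.0]]
force: [-0.5, 0.2, -0.0]
opening: 0.651
grasp_force: 0.0
```

Run:
```python
from h import *
s=bot.read_state();print(s['position'],s['opening'],s['force'])
a=imaging.capture('scene')[100:200,200:350];b=imaging.capture('top')[130:240,100:250]
f=lambda i:cv2.resize(i,(390,290),interpolation=cv2.INTER_CUBIC)
cv2.imwrite('pics/p1.png',np.hstack([f(a),f(b)])[:,:,::-1])
```

```text
[0.46951595 0.34178093 0.08038767] 0.6508158274456374 [-0.53840729  0.24921831 -0.0472792 ]
```

View pics/p1.png

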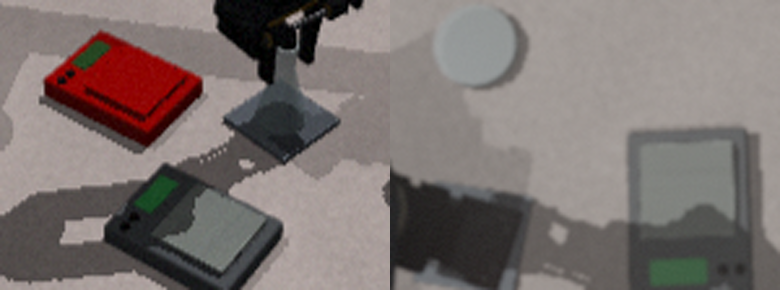

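The flask stands on the grey mat, released. Moving up and over to the jar.

Call:
drive_tool --deltas "75 0 0 20 0;87 0 0 60 0;87 0 0 100 0;87 2 -40 100 0;87 4 -90 100 0;87 6 -140 100 0;87 8 -190 100 0;87 10 -240 100 0;87 12 -290 100 0;87 15 -340 100 0;87 17 -390 100 0;87 19 -430 100 0"

```text
time_s: 7.55
position: [0.4887, -0.0909, 0.1807]
tcp_rot: [[-0.957, 0.29, 0.001], [0.29, 0.957, -0.001], [-0.001, -0.0, -1.0]]
force: [1.5, 0.8, 0.3]
opening: 1.001
grasp_force: 0.0
```

Call:
drive_tool --deltas "87 2 -40 0 0;87 3 -60 0 0;87 3 -63 0 0;87 3 -63 0 0;87 3 -63 0 0"

```text
time_s: 8.05
position: [0.4911, -0.1497, 0.1804]
tcp_rot: [[-0.958, 0.288, -0.001], [0.288, 0.958, 0.001], [0.001, 0.001, -1.0]]
force: [0.2, 0.4, 0.6]
opening: 0.997
grasp_force: 0.0
```

Run:
```python
from h import *
s=bot.read_state();print(s['position'],s['opening'])
snap('wrist','w2.png',s=1.4)
```

```text
[ 0.49108572 -0.14965554  0.18038852] 0.997289888906248
```

View pics/w2.png

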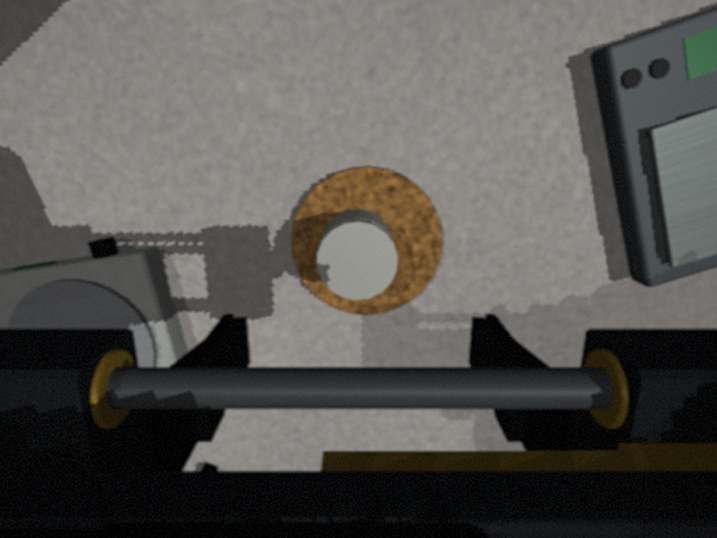

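The wrist view shows the jar lid at (357,260), in line with the finger middle at 359, and the cork centre at (367,240). Descending and gripping.

Call:
drive_tool --deltas "87 1 -1 -40 0;87 1 -1 -80 0;87 1 -1 -115 0;87 1 -1 -138 0;87 1 -1 -149 0;87 1 -1 -153 0;40 1 -1 -153 0;40 1 -1 -153 0;40 1 -1 -153 0;40 1 -1 -153 0;40 1 -1 -153 0;40 1 -1 -153 0"

```text
time_s: 9.3
position: [0.4929, -0.1523, 0.0281]
tcp_rot: [[-0.957, 0.289, 0.001], [0.289, 0.957, -0.0], [-0.001, -0.0, -1.0]]
force: [1.0, 1.3, 3.0]
opening: 0.589
grasp_force: 30.0
```

Call:
drive_tool --deltas "40 0 0 0 0;40 0 0 0 0;40 0 0 0 0"

```text
time_s: 9.6
position: [0.4929, -0.1523, 0.0281]
tcp_rot: [[-0.957, 0.289, 0.001], [0.289, 0.957, -0.0], [-0.001, -0.0, -1.0]]
force: [-1.0, -0.2, 5.2]
opening: 0.59
grasp_force: 30.0
```

Run:
```python
from h import *
m={'T':np.array([[.293,.916,.273,.452],[0,0,0,0],[0,0,0,0],[0,0,0,1]])}
s=bot.read_state();print(s['position'])
# wrist calib bias at w2 pose: rebuild T by shifting present T to the w2 TCP
w=imaging.camera_model('wrist');w['T']=w['T'].copy();w['T'][:3,3]+=np.array([.49108,-.14966,.18039])-np.array(s['position'])
for a in [(357,260,.066),(367,240,.01)]: print(world('',a[0]/1.4,a[1]/1.4,a[2],w).round(4))
```

```text
[ 0.49292524 -0.15227465  0.02805263]
[ 0.4899 -0.1505  0.066 ]
[ 0.4915 -0.1432  0.01  ]
```

Run:
```python
from h import *
s=bot.read_state()
w=imaging.camera_model('wrist');w['T']=w['T'].copy();print((w['T'][:3,3]-s['position']).round(4))
w['T'][:3,3]+=np.array([.49108,-.14966,.18039])-np.array(s['position'])
for a in [(647,131),(669,266)]: print(world('',a[0]/1.4,a[1]/1.4,.034,w).round(4))
# same T orientation applied to w1
w['T'][:3,3]+=np.array([.51935,.10097,.22245])-np.array([.49108,-.14966,.18039])
for a in [(360,284,.154),(366,229,.034),(287,190,.034),(412,150,.034)]: print(world('',a[0]/1.4,a[1]/1.4,a[2],w).round(4))
# p1.png pan corners from top (right half), scale 390/150, 290/110
for a in [(641,142),(737,139),(742,236),(640,240)]: print(world('top',100+(a[0]-390)/2.6,130+a[1]/2.636,.034).round(4))
```

```text
[-0.0724  0.0214  0.1619]
[0.4693 0.0547 0.034 ]
[0.5668 0.0588 0.034 ]
[0.5196 0.1015 0.154 ]
[0.515  0.1084 0.034 ]
[0.468  0.0587 0.034 ]
[0.467  0.1588 0.034 ]
[0.5651 0.1576 0.034 ]
[0.5673 0.0549 0.034 ]
[0.4653 0.0494 0.034 ]
[0.462  0.1568 0.034 ]
```

The earlier wrist transform lagged the motion. Corrected, the wrist agrees with the top camera, with the pan at (0.516, 0.1075). Taking the jar to the balance.

Call:
drive_tool --deltas "40 0 0 10 0;40 0 0 35 0;40 0 0 60 0;40 3 25 60 0;40 6 60 60 0;40 10 95 60 0;40 13 130 60 0;40 17 165 60 0;40 20 200 60 0;40 23 230 60 0;40 25 250 60 0;40 26 259 60 0"

```text
time_s: 10.8
position: [0.5183, 0.1086, 0.0877]
tcp_rot: [[-0.958, 0.286, -0.0], [0.286, 0.958, 0.0], [0.0, -0.0, -1.0]]
force: [0.8, -0.9, -0.9]
opening: 0.59
grasp_force: 29.9
```

Call:
drive_tool --deltas "40 0 0 0 0;40 0 0 -15 0;40 0 0 -26 0;40 0 0 -32 0;40 0 0 -34 0;40 0 0 -35 0;40 0 0 -35 0;40 0 0 -35 0"

```text
time_s: 11.6
position: [0.519, 0.1068, 0.0529]
tcp_rot: [[-0.957, 0.289, 0.001], [0.289, 0.957, -0.0], [-0.001, 0.0, -1.0]]
force: [0.4, 0.5, -2.6]
opening: 0.59
grasp_force: 29.9
```

Call:
drive_tool --deltas "40 0 0 -1 0;40 0 0 -1 0;60 0 0 -1 0;80 0 0 -1 0;87 0 0 -1 0;87 0 0 -1 0;87 0 0 -1 0;87 0 0 30 0;87 0 0 70 0;87 0 0 110 0;87 0 0 130 0;87 0 -30 130 0"

```text
time_s: 12.8
position: [0.5209, 0.0788, 0.1862]
tcp_rot: [[-0.959, 0.285, 0.008], [0.285, 0.959, 0.001], [-0.008, 0.003, -1.0]]
force: [-0.1, -0.5, -0.1]
opening: 0.999
grasp_force: 0.0
```

Call:
drive_tool --deltas "87 -1 -40 0 0;87 -2 -90 0 0;87 -3 -140 0 0;87 -4 -190 0 0;87 -5 -240 0 0;87 -6 -290 0 0;87 -7 -335 0 0;87 -8 -375 0 0;87 -9 -410 0 0;87 -10 -437 0 0;87 -11 -458 0 0;87 -11 -458 0 0"

```text
time_s: 14.0
position: [0.5073, -0.3843, 0.1823]
tcp_rot: [[-0.957, 0.292, 0.001], [0.292, 0.957, -0.002], [-0.001, -0.001, -1.0]]
force: [-0.4, -0.3, -0.0]
opening: 1.001
grasp_force: 0.0
```

Call:
drive_tool --deltas "87 0 0 0 0;87 0 0 0 0;87 0 0 0 0"

```text
time_s: 14.3
position: [0.5078, -0.3796, 0.1826]
tcp_rot: [[-0.958, 0.287, -0.0], [0.287, 0.958, 0.001], [0.001, 0.001, -1.0]]
force: [-0.5, 0.7, -0.4]
opening: 1.001
grasp_force: 0.0
```

Run:
```python
from h import *
s=bot.read_state();print(s['position'],s['opening'],s['force'])
b=imaging.capture('top')[160:260,180:400];a=imaging.capture('wrist');w=imaging.camera_model('wrist')
print((w['T'][:3,3]-s['position']).round(4))
a=cv2.resize(a,(400,300));b=cv2.resize(b,(660,300),interpolation=cv2.INTER_CUBIC)[:,:390]
cv2.imwrite('pics/p2.png',np.hstack([a,b])[:,:,::-1])
```

```text
[ 0.50775263 -0.37955603  0.1825664 ] 1.0009024827521371 [-0.52662546  0.68861913 -0.38986076]
[-0.0722  0.0207  0.1621]
```

View pics/p2.png

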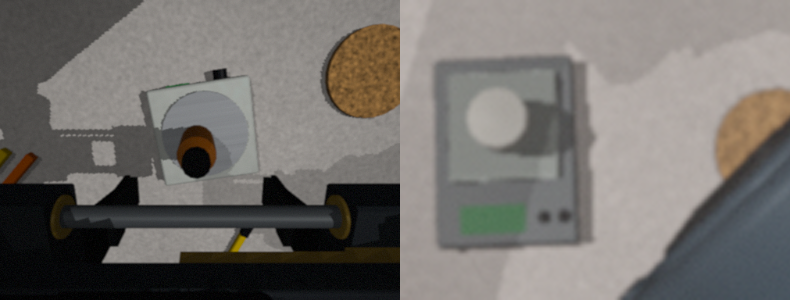

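The cap is at (196,161) and the plate at (205,132) in the wrist half. In the top half the jar stands on the pan, lid at (497,118).

Run:
```python
from h import *
k=.78125
for a in [(196,161,.126),(205,132,.034)]: print(world('wrist',a[0]/k,a[1]/k,a[2]).round(4))
print(world('top',180+(497-400+.5)/3-.5,160+118.5/3-.5,.09).round(4))
for a in [(450,72),(554,71),(557,178),(453,182)]: print(world('top',180+(a[0]-399.5)/3-.5,160+(a[1]+.5)/3-.5,.034).round(4))
```

```text
[ 0.5054 -0.3834  0.126 ]
[ 0.5011 -0.3715  0.034 ]
[0.5149 0.1066 0.09  ]
[0.5657 0.1582 0.034 ]
[0.5657 0.0617 0.034 ]
[0.4668 0.0587 0.034 ]
[0.4639 0.1536 0.034 ]
```

The jar is centred on the pan. Now the bottle.

Call:
drive_tool --deltas "87 -1 -3 -30 0;87 -1 -3 -65 0;87 -1 -3 -95 0;87 -1 -3 -109 0;87 -1 -3 -113 0;87 -1 -3 -113 0;30 -1 -3 -113 0;30 -1 -3 -113 0;30 -1 -3 -113 0;30 -1 -3 -113 0;30 -1 -3 -113 0;30 -1 -3 -113 0"

```text
time_s: 15.6
position: [0.5067, -0.3842, 0.0697]
tcp_rot: [[-0.957, 0.289, 0.0], [0.289, 0.957, -0.0], [-0.0, -0.0, -1.0]]
force: [-0.6, -0.1, -0.8]
opening: 0.537
grasp_force: 0.0
```

Call:
drive_tool --deltas "30 0 0 0 0;30 0 0 0 0;30 0 0 0 0"

```text
time_s: 15.9
position: [0.5067, -0.3841, 0.0696]
tcp_rot: [[-0.957, 0.289, 0.0], [0.289, 0.957, 0.0], [0.0, 0.0, -1.0]]
force: [-0.3, 1.1, 0.4]
opening: 0.471
grasp_force: 30.0
```

Call:
drive_tool --deltas "30 0 0 10 0;30 0 0 30 0;30 0 0 40 0;30 -2 25 40 0;30 -4 55 40 0;30 -6 90 40 0;30 -8 125 40 0;30 -10 160 40 0;30 -11 190 40 0;30 -13 215 40 0;30 -14 232 40 0;30 -14 240 40 0"

```text
time_s: 17.1
position: [0.4924, -0.1428, 0.1098]
tcp_rot: [[-0.958, 0.287, -0.0], [0.287, 0.958, 0.0], [0.0, 0.0, -1.0]]
force: [0.1, -0.4, -1.4]
opening: 0.476
grasp_force: 30.0
```

Call:
drive_tool --deltas "30 0 0 0 0;30 0 0 -20 0;30 0 0 -40 0;30 0 0 -52 0;30 0 0 -59 0;30 0 0 -62 0;30 0 0 -63 0;30 0 0 -63 0;30 0 0 -63 0"

```text
time_s: 18.0
position: [0.4931, -0.1444, 0.0471]
tcp_rot: [[-0.957, 0.289, 0.001], [0.289, 0.957, -0.001], [-0.001, -0.0, -1.0]]
force: [-0.4, 0.2, -0.7]
opening: 0.475
grasp_force: 30.0
```

Call:
drive_tool --deltas "30 0 0 -1 0;30 0 0 -2 0;30 0 0 -2 0;60 0 0 -2 0;80 0 0 -2 0;87 0 0 -2 0;87 0 0 -2 0;87 0 0 30 0;87 0 0 70 0;87 0 0 110 0;87 0 0 145 0;87 -2 30 145 0"

```text
time_s: 19.2
position: [0.4953, -0.1182, 0.1965]
tcp_rot: [[-0.956, 0.292, 0.012], [0.292, 0.957, -0.007], [-0.014, -0.003, -1.0]]
force: [1.5, 0.4, 0.4]
opening: 0.997
grasp_force: 0.0
```

Call:
drive_tool --deltas "87 -2 40 0 0;87 -5 90 0 0;87 -7 140 0 0;87 -10 190 0 0;87 -12 240 0 0;87 -15 290 0 0;87 -17 335 0 0;87 -19 375 0 0;87 -21 410 0 0;87 -23 437 0 0;87 -24 456 0 0;87 -24 456 0 0"

```text
time_s: 20.4
position: [0.4662, 0.3441, 0.1913]
tcp_rot: [[-0.958, 0.286, 0.0], [0.286, 0.958, 0.001], [-0.0, 0.001, -1.0]]
force: [0.2, -0.3, -0.2]
opening: 1.002
grasp_force: 0.0
```

Call:
drive_tool --deltas "87 0 0 0 0;87 0 0 0 0;87 0 0 0 0"

```text
time_s: 20.7
position: [0.4667, 0.3407, 0.1915]
tcp_rot: [[-0.957, 0.29, -0.0], [0.29, 0.957, -0.0], [0.0, -0.001, -1.0]]
force: [-0.3, -0.1, -0.1]
opening: 0.999
grasp_force: 0.0
```

Run:
```python
from h import *
s=bot.read_state();print(s['position'],s['opening'],s['force'])
a=imaging.capture('wrist');b=imaging.capture('top')[160:260,250:420]
a=cv2.resize(a,(400,300));b=cv2.resize(b,(510,300),interpolation=cv2.INTER_CUBIC)[:,60:450]
cv2.imwrite('pics/p3.png',np.hstack([a,b])[:,:,::-1])
```

```text
[0.46674579 0.34074425 0.1914961 ] 0.9986766467907727 [-0.31628374 -0.0750643  -0.05733012]
```

View pics/p3.png

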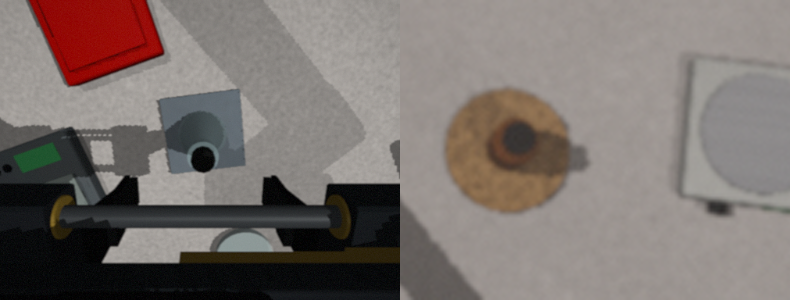

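The left half shows the stopper at (203,159). In the right half the bottle stands on the cork (centre (508,150)), cap at (518,137).

Run:
```python
from h import *
print(world('wrist',203/.78125,159/.78125,.128).round(4))
for a in [(508,150,.01),(518,137,.102)]: print(world('top',270+(a[0]-399.5)/3-.5,160+(a[1]+.5)/3-.5,a[2]).round(4))
```

```text
[0.4666 0.3437 0.128 ]
[ 0.4932 -0.1453  0.01  ]
[ 0.4948 -0.1435  0.102 ]
```

Call:
drive_tool --deltas "87 0 2 -30 0;87 0 2 -65 0;87 0 2 -92 0;87 0 2 -106 0;87 0 2 -110 0;87 0 2 -110 0;20 0 2 -110 0;20 0 2 -110 0;20 0 2 -110 0;20 0 2 -110 0;20 0 2 -110 0;20 0 2 -110 0"

```text
time_s: 22.0
position: [0.4667, 0.3439, 0.0817]
tcp_rot: [[-0.957, 0.289, 0.0], [0.289, 0.957, 0.0], [-0.0, 0.0, -1.0]]
force: [0.2, -0.1, 0.8]
opening: 0.538
grasp_force: 0.0
```

Call:
drive_tool --deltas "20 0 0 0 0;20 0 0 0 0;20 0 0 0 0;20 0 0 0 0;20 0 0 0 0;20 0 0 0 0"

```text
time_s: 22.6
position: [0.4665, 0.3438, 0.0814]
tcp_rot: [[-0.957, 0.289, -0.0], [0.289, 0.957, -0.0], [0.0, -0.0, -1.0]]
force: [-0.1, 0.4, -1.8]
opening: 0.322
grasp_force: 34.9
```

Call:
drive_tool --deltas "20 0 0 10 0;20 0 0 35 0;20 0 0 65 0;20 0 0 95 0;20 0 0 120 0;20 0 0 135 0;20 0 0 140 0;20 1 -20 140 0;20 3 -50 140 0;20 5 -85 140 0;20 6 -120 140 0;20 8 -155 140 0"

```text
time_s: 23.8
position: [0.4738, 0.1876, 0.2211]
tcp_rot: [[-0.958, 0.288, -0.001], [0.288, 0.958, -0.0], [0.001, -0.001, -1.0]]
force: [0.2, -0.1, -1.6]
opening: 0.322
grasp_force: 34.9
```

Call:
drive_tool --deltas "20 2 -35 0 0;20 4 -70 0 0;20 5 -105 0 0;20 7 -140 0 0;20 9 -175 0 0;20 11 -210 0 0;20 13 -245 0 0;20 15 -280 0 0;20 16 -315 0 0;20 18 -350 0 0;20 20 -385 0 0;20 22 -420 0 0"

```text
time_s: 25.0
position: [0.496, -0.2323, 0.221]
tcp_rot: [[-0.957, 0.289, -0.001], [0.289, 0.957, 0.001], [0.001, 0.001, -1.0]]
force: [0.1, 0.8, -1.6]
opening: 0.323
grasp_force: 34.9
```

Call:
drive_tool --deltas "20 2 -35 0 0;20 4 -70 0 0;20 6 -100 0 0;20 7 -122 0 0;20 8 -136 0 0;20 8 -141 0 0;20 8 -141 0 0;20 8 -141 0 0;20 8 -141 -20 0;20 8 -141 -45 0;20 8 -141 -70 0;20 8 -141 -90 0"

```text
time_s: 26.2
position: [0.5044, -0.3701, 0.1305]
tcp_rot: [[-0.958, 0.287, -0.001], [0.287, 0.958, 0.001], [0.001, 0.001, -1.0]]
force: [0.7, 0.4, -0.6]
opening: 0.324
grasp_force: 34.9
```

Call:
drive_tool --deltas "20 0 0 -10 0;20 0 0 -17 0;20 0 0 -20 0;20 0 0 -22 0;20 0 0 -22 0;20 0 0 -22 0"

```text
time_s: 26.8
position: [0.505, -0.3725, 0.1103]
tcp_rot: [[-0.957, 0.289, 0.001], [0.289, 0.957, -0.001], [-0.001, -0.001, -1.0]]
force: [0.2, -0.8, -1.2]
opening: 0.322
grasp_force: 34.9
```

Contact is at about 0.1074, so I'll lower 3 mm, release and rise.

Call:
drive_tool --deltas "20 0 0 -1 0;20 0 0 -2 0;20 0 0 -3 0;20 0 0 -3 0;35 0 0 -3 0;50 0 0 -3 0;70 0 0 -3 0;87 0 0 -3 0;87 0 0 -3 0;87 0 0 -3 0;87 0 0 15 0;87 0 0 40 0"

```text
time_s: 28.0
position: [0.5037, -0.3711, 0.1483]
tcp_rot: [[-0.957, 0.289, -0.003], [0.289, 0.957, 0.003], [0.004, 0.002, -1.0]]
force: [0.1, 0.4, -0.2]
opening: 0.947
grasp_force: 0.0
```

Call:
drive_tool --deltas "87 0 0 40 0;87 0 0 70 0;87 0 0 90 0;87 -25 25 90 0;87 -60 60 90 0;87 -80 80 90 0;87 -80 80 90 0;87 -80 80 90 0;87 -80 80 90 0"

```text
time_s: 28.9
position: [0.4257, -0.2934, 0.24]
tcp_rot: [[-0.957, 0.289, 0.002], [0.289, 0.957, -0.002], [-0.002, -0.001, -1.0]]
force: [-0.0, -0.4, -0.0]
opening: 0.999
grasp_force: 0.0
```

Run:
```python
from h import *
s=bot.read_state();print(s['position'],s['opening'],s['force'])
snap('scene','p4.png',s=1.5)
```

```text
[ 0.42572055 -0.29337676  0.23996529] 0.9990329026774849 [-0.03824077 -0.41660433 -0.00572524]
```

View pics/p4.png

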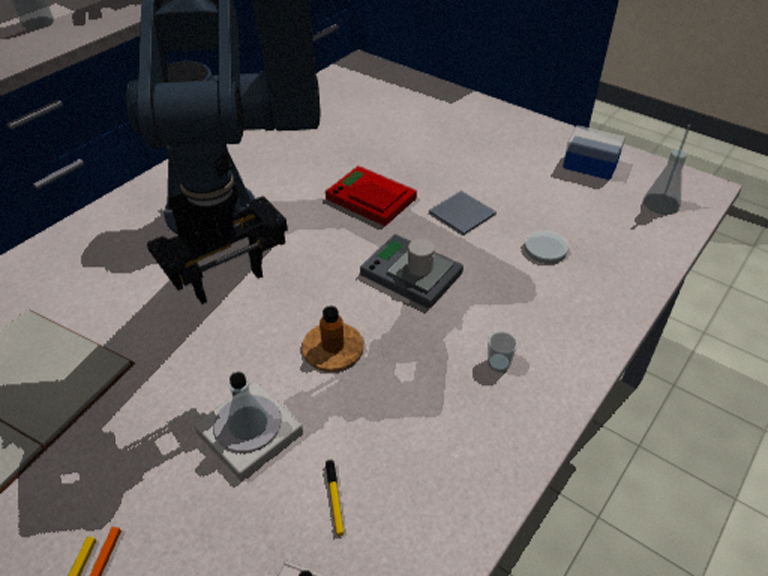

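All three vessels stand on their places and the bystanders are unmoved. The stopper at (238,379) gives a last check before handing in.

Run:
```python
from h import *
p=world('scene',238/1.5,379.5/1.5,.154);q=world('scene',248/1.5,422.5/1.5,.034);d=np.hypot(*(p-q)[:2]);print(p,q,d)
if d<.010: print(bot.hand_in())
```

```text
[ 0.51122423 -0.37453878  0.154     ] [ 0.50764395 -0.37261726  0.034     ] 0.004063333201277857
the job is handed in; nothing more can be done
None
```

The job is handed in: in the last pictures the flask is about 4 mm off the centre of the stirrer, with the bottle and jar each within about 3 mm of the centres of the cork mat and the balance. The beaker, Petri dish and pen look unmoved; the hand-in gave no verdict.

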